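# Clamp the biscuit canister shut at the hotel bedside console

## Task

Two glass clip-top canisters stand on the bedside console with their wire bails swung back. Seal the low, wide one with the biscuits in it: swing its wire bail over the lid and down past center until it snaps fully home on the latch brackets, then let go. Leave the bail of the tall, empty canister swung back as it is.

Things in the scene. Friction and masses are not known exactly. Their poses are not given: they have to be found in the camera images.
- wide_grip (a point): Centre of the white ceramic grip on the wire bail of the WIDE canister: a level round crossbar, 12 mm diameter, 54 mm long along this point's y, on a 5 mm steel wire hoop with side arms 57 mm either side of its middle. 135 to 185 mm above the table as it swings. At the start 25 mm or more of free air beside and below it; it turns easily between fingers that pinch it from above.
- wide_pivot (a point): Middle of the bail's pivot line on the low wide canister (glass, 110 mm diameter, biscuits in it, fixed), 105 mm up. z up, y along the pivot line, x the way to swing: open bail leans to -x. Wooden lid: radius 49, top at z 22 mm (sinks some 3 as it clamps). On it two steel wire brackets, 6 mm thick, at y +36 and -36 mm, from x 5 to 72, up to z 52 mm; clear between them.
- wide_bail (a joint): Wide bail's angle, rad. 0 fully back, 0.96 upright, 2.15 fully home. In the wide_pivot frame the grip is at x = 80 mm * sin(angle - 0.96), z = 80 mm * cos(angle - 0.96). At rest it stands at 0.2 to 0.4; beyond, the gasket springs it back (some 3 N at the grip) until near the centre at 1.80; past about 1.9 it snaps home by itself and stays clamped.
- tall_grip (a point): Centre of the like grip (12 mm diameter, 28 mm long, 80 mm from its pivot line) on the bail of the TALL empty canister (glass, 84 mm diameter, pivot line 165 mm and lid top 187 mm above the table, fixed). To be left alone. The canisters stand left and right of one another, either way round, at least 250 mm apart.
There are look-alikes about, which are no part of the job. Leave any green or turquoise look-alike of the part that bears wide_grip alone.

How it is judged:
At the end, for the whole second after the job is handed in: The wide canister's bail is past center and home: its angle is above 1.97 rad (within 10 degrees of fully home), at rest; the tall canister's grip is within 20 mm of where it started (value of joint wide_bail above 1.97 rad and velocity of joint wide_bail below 0.1 rad/s and distance of tall_grip from where it was at the start of the episode below 0.02 m); the robot touches nothing.
It fails at once if the tall canister's bail is moved (its grip by more than 20 mm) (distance of tall_grip from where it was at the start of the episode above 0.02 m).
It also fails if it takes over 34 s, if anything falls off the work surface, if the arm or the gripper's body presses on something with over 40 N, if the wrist force passes 120 N, or if a joint passes its speed limit or range.

## Robot

A 6-joint arm with a two-finger parallel gripper is mounted at the origin on the work surface. World frame = base frame: x ahead of the robot, y to its left, z up, the work surface at z = 0. Lengths are in m, angles in rad, forces in N, time in s.
With the tool pointing down it reaches from about 0.375 to 0.9 m from the base axis. Payload 3.1 kg.
Tool frame: the origin (TCP) lies between the finger pads; the fingertips stand 22 mm ahead of it and the grasp point (between the pads) lies 3 mm ahead of it; z points along the fingers, y is the line along which they close (so a half turn about z gives the same grasp; the last joint's range is limited). The gripper opens to 87 mm and grips with 3 to 60 N. Pads are 19 mm wide; open, the fingers measure 117 mm over their backs; the gripper's body (75 mm by 190 mm) begins 51 mm behind the grasp point.
Start: joints at [-1.484, 0.527, 1.433, -0, 1.181, -0.178], TCP at [0.164, -0.603, 0.212] pointing down, gripper open.
Joint ranges: [-3.08, 3.08], [-0.75, 2.2], [0.22, 2.44], [-1.43, 4.57], [0, 2.65], [-2.85, 2.85]. Speed limits (rad/s): [2.79, 2.79, 3.14, 3.14, 3.14, 3.14].

## Interface

Orientations are given as a unit quaternion [x, y, z, w].
In Python, from rig import robot gives the robot as it stands.
- The arm moves only by the tool move_arm, never from a script. Its argument "series" is text: rows parted by semicolons, each of 6 numbers parted by spaces: the shift along the tool's x, y, z in mm, then the turn, a rotation vector about the tool's x, y, z in degrees. In form: dx dy dz ax ay az; .... A call has 1 to 8 rows; each row is the pose to reach, as a shift and turn from the pose commanded when the call began, along the tool's axes at that moment; what a row does not reach only later rows make up. A row lasts 1/12 s, in which the tool goes at most 41.7 mm and 7.16 degrees, less where a joint would pass 70% of its speed; a pose out of reach is approached as far as the arm can. A call with a gripper value outside its range is refused whole. "jaw" is the opening, from 0 (shut) to 1 (fully open), set as the call begins (left out, the last holds). The fingers move at their own pace and stop on an object; "newtons" is the grip in N (left out, the last holds). Time passes only in rows, so rows that repeat a pose let the fingers close. It gives the time, the measured TCP pose, the force, the opening and the grip force at its end, in the units of the state.
- robot.get_obs(): the state, without advancing time (a new reading comes with each control period).
- robot.camera(name): name is "side" or "top" or "wrist"; returns a dict with "img" (420x560x3 uint8, red, green, blue), "mtx" (3x3 intrinsics, pixels), "world_to_cam" (4x4, takes a point from world to camera coordinates). Camera axes: x right, y down, z forward; pixel columns grow to the right and rows downward; lengths in m; the calibration is good to about 2 mm. The wrist camera is an equidistant fisheye: a pixel r from the principal point sees the ray r / f radians off the axis. A picture is of the moment at which its call begins. There is no depth.
- robot.hand_in(): hands the job in; it is judged then, once.
Trained networks look in a picture, given as the dict that the camera call returned (one of the last four; its "shot" number tells which), for a name from the list of things; names that differ only in an ending like _2 or _b are one class to them, and where a whole thing is asked for, a point or a joint stands for the part that bears it (a point fixed in the world has none). Each returns a list of dicts, best first, with "p" (0 to 1); they miss things now and then, are a little off and sometimes report something else, mostly with a low value. They report only what shows in the picture. A call takes as long as a camera call. They do not tell look-alikes from the thing itself.
- robot.search_frame(picture, thing): "xyz" ([x, y, z] in m, in world coordinates, good to about 4 mm: the middle of the surface that is visible of it).
- robot.tip_of(picture, thing): "xyz" ([x, y, z] in m, in world coordinates, good to about 4 mm: a listed point, or the origin of a listed thing).
The state is a dict: "time": time; "q": joint angles; "joint_velocities": joint speeds; "joint_torque": joint torques, N m; "position": TCP position; "tool_rot": TCP orientation; "ft_force": force on the tool from outside, world axes, zero at the start; "moment": the same for the moment, N m; "grip_width": finger opening in m; "grip_force": force on a finger pad.
Only numpy, scipy, OpenCV 4.12 (cv2) and the standard library are available. Lean on these libraries where they do the work, as an engineer would, in place of code of your own. Each camera call takes 0.05 s, during which the arm holds its last target. There are 200 camera calls.

## Working session

There is one attempt and no reset: what is moved stays moved. The work goes in short steps, Python scripts to look and compute and a tool call to move; the robot and the scene stay as the last step left them, time stands still between calls to the robot, and variables do not carry over. Pictures are saved under pics/ and viewed, at most 10 in all, crops included, and the job is handed in when it is done.

Besides the shell and the picture viewer there is one more tool, called after "Emit:" as name(argument=value, ...) on one line, values as JSON. move_arm: Moves the arm, as the interface text tells. Its arguments: {"type":"object","properties":{"series":{"type":"string"},"jaw":{"type":"number"},"newtons":{"type":"number"}},"required":["series"]}

```bash
mkdir -p pics; python3 - <<'E'
from rig import robot
import cv2,numpy as np
o=robot.get_obs();print(o['time'],o['position'],o['tool_rot'],o['grip_width'])
ims=[]
for n in ['top','side']:
    c=robot.camera(n); ims.append(c['img'])
    cv2.imwrite(f'pics/{n}0.png',c['img'][:,:,::-1])
    for t in ['wide_grip','wide_pivot','tall_grip']:
        for d in robot.tip_of(c,t)[:4]:
            P=c['world_to_cam']@np.append(d['xyz'],1);u=c['mtx']@P[:3];print(n,t,np.round(d['xyz'],3),round(d['p'],2),np.round(u[:2]/u[2]))
E
```

```text
0.0 [ 0.16352325 -0.60243143  0.21096408] [ 9.91250539e-01  1.31989263e-01  6.23420500e-05 -1.09549043e-03] 0.08683815302729765
top wide_grip [ 0.422 -0.244  0.165] 0.77 [344. 203.]
top wide_grip [ 0.333 -0.467  0.147] 0.56 [437. 243.]
top wide_pivot [ 0.386 -0.442  0.104] 0.87 [419. 223.]
top wide_pivot [ 0.466 -0.217  0.107] 0.79 [329. 189.]
top tall_grip [0.499 0.196 0.226] 0.49 [154. 159.]
side wide_grip [ 0.172 -0.391  0.149] 0.67 [432. 158.]
side wide_grip [ 0.421 -0.25   0.167] 0.51 [305. 152.]
side wide_pivot [ 0.216 -0.335  0.102] 0.98 [401. 181.]
side wide_pivot [ 0.47  -0.222  0.105] 0.84 [281. 173.]
side tall_grip [0.501 0.196 0.227] 0.84 [129. 256.]
```

View pics/top0.png

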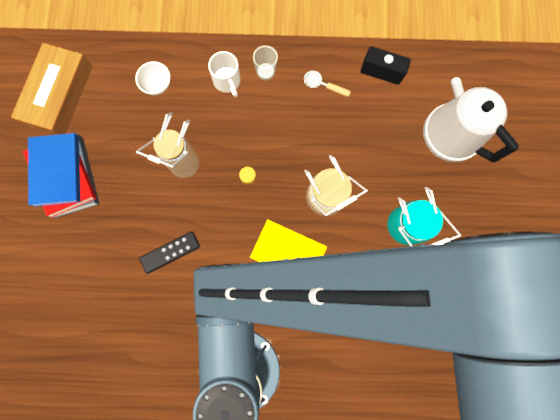

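View pics/side0.png

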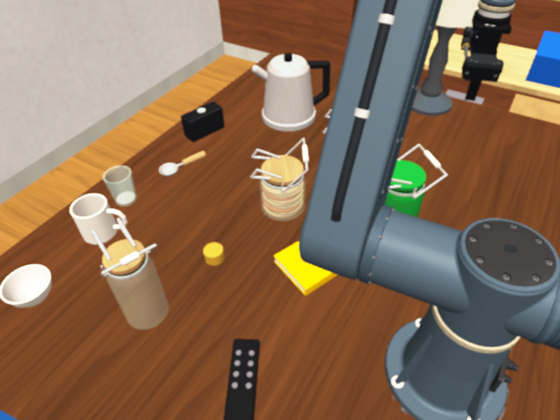

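The side and top pictures agree. The real wide canister (wooden lid, biscuits) is at top pixel (329,189), with its pivot near (0.468,-0.220) and its grip near (0.42,-0.247). Turquoise and green decoys are at (419,223) in top and (401,181) in side. The tall canister is at y=+0.2. The brackets point at a heading of about 30°. I'll move above the grip and turn as I go.

Emit:
move_arm(series="0 0 -40 0 0 -7; 0 0 -80 0 0 -14; 31 -25 -90 0 0 -21; 62 -50 -90 0 0 -28; 93 -75 -90 0 0 -35; 124 -100 -90 0 0 -42; 155 -125 -90 0 0 -49; 186 -150 -90 0 0 -56", jaw=0.6)

```text
time: 1.07
position: [0.3046, -0.408, 0.3022]
tool_rot: [0.812, 0.584, 0.0, 0.0]
ft_force: [0.0, -0.8, -0.1]
grip_width: 0.0531
grip_force: 0.0
```

```bash
cat > h.py <<'E'
from rig import robot
import numpy as np
from scipy.spatial.transform import Rotation as R
def st():
    o=robot.get_obs();r=R.from_quat(o['tool_rot']);m=r.as_matrix()
    print('t',round(o['time'],2),'pos',np.round(o['position'],4),'yhead',np.round(np.degrees(np.arctan2(m[1,1],m[0,1])),1),'q',np.round(o['q'],2),'w',round(o['grip_width'],4),'F',np.round(o['ft_force'],1))
    return o,r
def togo(p,o,r): print('tool shift mm',np.round(r.inv().apply(np.array(p)-o['position'])*1000,1))
E
python3 - <<'E'
from h import *
o,r=st(); togo([.4215,-.247,.30],o,r)
E
```

```text
t 1.07 pos [ 0.3046 -0.408   0.3022] yhead -18.5 q [-1.15  0.27  1.6   0.    1.28 -0.83] w 0.0531 F [ 0.  -0.8 -0.1]
tool shift mm [189.8  59.7   2.2]
```

Emit:
move_arm(series="37 12 0 0 0 -7; 75 24 0 0 0 -14; 112 36 0 0 0 -21; 150 48 0 0 0 -28; 188 60 0 0 0 -35; 190 60 5 0 0 -42; 190 60 10 0 0 -48; 190 60 10 0 0 -48")

```text
time: 1.73
position: [0.422, -0.2478, 0.2913]
tool_rot: [0.504, 0.863, 0.0, -0.001]
ft_force: [-0.0, 0.4, 0.1]
grip_width: 0.0519
grip_force: 0.0
```

```bash
python3 - <<'E'
from h import *
import cv2
o,r=st()
for n in ['wrist','top','side']:
    c=robot.camera(n)
    cv2.imwrite(f'pics/{n}1.png',c['img'][:,:,::-1])
    for t in ['wide_grip','wide_pivot']:
        for d in robot.tip_of(c,t)[:3]:
            print(n,t,np.round(d['xyz'],3),round(d['p'],2)); 
E
```

```text
t 1.73 pos [ 0.422  -0.2478  0.2913] yhead 29.4 q [-0.76  0.25  1.66 -0.    1.24 -1.27] w 0.0519 F [-0.   0.4  0.1]
wrist wide_grip [ 0.424 -0.248  0.167] 0.78
wrist wide_grip [ 0.17  -0.388  0.151] 0.7
wrist wide_pivot [ 0.468 -0.222  0.103] 0.65
wrist wide_pivot [ 0.22  -0.342  0.104] 0.61
top wide_grip [ 0.331 -0.469  0.149] 0.7
top wide_grip [ 0.177 -0.383  0.15 ] 0.54
top wide_pivot [ 0.391 -0.444  0.102] 0.93
top wide_pivot [ 0.216 -0.341  0.106] 0.89
side wide_grip [ 0.173 -0.388  0.148] 0.81
side wide_pivot [ 0.468 -0.218  0.107] 0.67
side wide_pivot [ 0.216 -0.337  0.106] 0.67
```

View pics/wrist1.png

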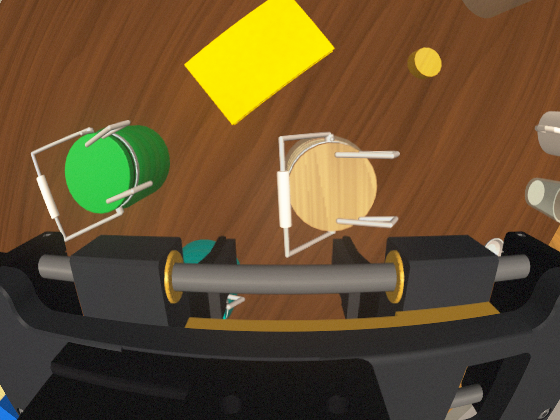

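The wrist picture shows the wooden-lidded canister with its crossbar from (281,172) to (287,226), between the finger planes. Green is at (105,170) and turquoise is partly hidden at (205,255). I'll unproject the crossbar ends to get the heading and centre.

```bash
python3 - <<'E'
from h import *
o,r=st()
c=robot.camera('wrist');K=c['mtx'];T=np.linalg.inv(c['world_to_cam'])
def up(u,v,z):
    a=np.array([(u-K[0,2]),(v-K[1,2])]);rr=np.hypot(*a);th=rr/K[0,0]
    d=T[:3,:3]@np.array([*(a/rr*np.sin(th)),np.cos(th)]);return T[:3,3]+d*(z-T[2,3])/d[2]
def rep(n,a,b,z):
    A,B=up(*a,z),up(*b,z);d=A-B;print(n,np.round((A+B)/2,4),round(np.linalg.norm(d),4),np.degrees(np.arctan2(d[1],d[0])))
rep('bar',(283,172),(285,226),.166)   # guess lines
rep('bar2',(281,172),(287,226),.166)
rep('bracketA',(398,154),(340,155),.157)
rep('bracketB',(396,220),(340,221),.157)
rep('hoop corners',(280,138),(287,255),.166)
rep('pivots',(331,137),(335,234),.107)
E
```

```text
t 2.18 pos [ 0.4218 -0.2497  0.2921] yhead 29.1 q [-0.76  0.25  1.66  0.    1.24 -1.27] w 0.052 F [ 1.  -0.3  0.5]
bar [ 0.4221 -0.2514  0.166 ] 0.0525 121.11011272155446
bar2 [ 0.4221 -0.2514  0.166 ] 0.0527 125.21612844911412
bracketA [ 0.4736 -0.1737  0.157 ] 0.0588 31.613828322563545
bracketB [ 0.5084 -0.2306  0.157 ] 0.0593 29.666153665906815
hoop corners [ 0.4215 -0.2511  0.166 ] 0.1145 122.362733127551
pivots [ 0.4705 -0.2239  0.107 ] 0.1126 123.2499045339458
```

Emit:
move_arm(series="0 0 20 0 0 -2; 0 0 45 0 0 -2; 0 0 70 0 0 -2; 0 0 90 0 0 -2; 0 0 105 0 0 -2; 0 0 118 0 0 -2; 0 0 125 0 0 -2; 0 0 125 0 0 -2", jaw=0.45)

```text
time: 2.9
position: [0.4212, -0.2487, 0.1656]
tool_rot: [0.491, 0.871, 0.0, -0.002]
ft_force: [-0.2, -0.4, -0.4]
grip_width: 0.0392
grip_force: 0.0
```

```bash
python3 - <<'E'
from h import *
import cv2
o,r=st()
for n in ['wrist']:
    c=robot.camera(n)
    cv2.imwrite(f'pics/{n}2.png',c['img'][:,:,::-1])
    for t in ['wide_grip','wide_pivot']:
        for d in robot.tip_of(c,t)[:3]:
            print(n,t,np.round(d['xyz'],3),round(d['p'],2)); 
E
```

```text
t 2.9 pos [ 0.4212 -0.2487  0.1656] yhead 31.1 q [-0.76  0.42  1.81  0.    0.91 -1.31] w 0.0392 F [-0.2 -0.4 -0.4]
wrist wide_grip [ 0.427 -0.252  0.168] 0.8
wrist wide_pivot [ 0.219 -0.343  0.106] 0.88
wrist wide_pivot [ 0.469 -0.223  0.105] 0.83
```

View pics/wrist2.png

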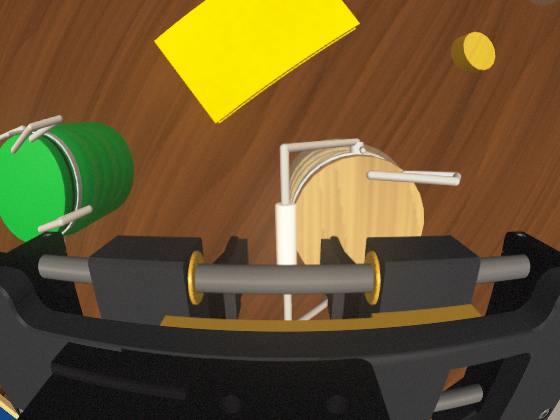

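The crossbar (286,205 down to about 265) lies between the two fingers (235 and 335) and is well aligned, so I'll close.

Emit:
move_arm(series="0 0 0 0 0 0; 0 0 0 0 0 0; 0 0 0 0 0 0; 0 0 0 0 0 0; 0 0 0 0 0 0; 0 0 0 0 0 0", jaw=0, newtons=25)

```text
time: 3.55
position: [0.422, -0.2493, 0.1671]
tool_rot: [0.491, 0.871, -0.0, 0.0]
ft_force: [0.2, -0.5, 0.0]
grip_width: 0.0073
grip_force: 0.0
```

```bash
python3 - <<'E'
from h import *
o,r=st(); p=o['position']; piv=np.array([.469,-.2218,.105]); h=np.radians(31.5)
u=np.array([np.cos(h),np.sin(h),0]);v=np.array([-np.sin(h),np.cos(h),0])
g=p-[0,0,.003]-piv; x,y,z=g@u,g@v,g[2]; print('grip in pivot frame',x,y,z,'r',np.hypot(x,z),'ang',.96+np.arctan2(x,z))
a0=.96+np.arctan2(x,z);
for a in np.linspace(a0,2.0,25)[1:]:
    print(round(a,2),np.round(r.inv().apply(.08e3*(np.sin(a-.96)*u+np.cos(a-.96)*np.array([0,0,1]))-.08e3*(np.sin(a0-.96)*u+np.cos(a0-.96)*np.array([0,0,1]))),0))
E
```

```text
t 3.55 pos [ 0.422  -0.2493  0.1671] yhead 31.2 q [-0.76  0.41  1.81 -0.    0.91 -1.31] w 0.0073 F [ 0.2 -0.5  0. ]
grip in pivot frame -0.05441353726899136 0.0011058085926627793 0.05912854560712098 r 0.08035557195202644 ang 0.216104517814401
0.29 [ 0.  5. -4.]
0.36 [ 0.  9. -7.]
0.44 [  0.  14. -11.]
0.51 [  0.  20. -13.]
0.59 [  0.  25. -16.]
0.66 [  0.  31. -18.]
0.74 [  0.  36. -19.]
0.81 [  0.  42. -20.]
0.89 [  0.  48. -21.]
0.96 [  0.  54. -21.]
1.03 [  0.  60. -21.]
1.11 [  0.  66. -20.]
1.18 [  0.  72. -19.]
1.26 [  0.  78. -18.]
1.33 [  0.  83. -16.]
1.41 [  1.  89. -13.]
1.48 [  1.  94. -11.]
1.55 [ 1. 99. -7.]
1.63 [  1. 104.  -4.]
1.7 [  1. 108.  -0.]
1.78 [  1. 112.   4.]
1.85 [  1. 116.   9.]
1.93 [  1. 120.  13.]
2.0 [  1. 123.  18.]
```

The opening is 7 mm with no force, so the fingers may have missed the bar. I'll look again.

```bash
python3 - <<'E'
from h import *
import cv2
c=robot.camera('wrist')
for n in ['top','side']:
    e=robot.camera(n)
    for t in ['wide_grip']:
        for d in robot.tip_of(e,t)[:3]: print(n,t,np.round(d['xyz'],3),round(d['p'],2))
    if n=='side':
        cv2.imwrite('pics/side3.png',cv2.resize(e['img'][110:230,210:370,::-1],None,fx=4,fy=4))
cv2.imwrite('pics/wrist3.png',c['img'][:,:,::-1])
for d in robot.tip_of(c,'wide_grip')[:3]: print('wrist',np.round(d['xyz'],3),round(d['p'],2))
st()
E
```

```text
top wide_grip [ 0.33 -0.47  0.15] 0.86
top wide_grip [ 0.178 -0.384  0.151] 0.78
side wide_grip [ 0.173 -0.388  0.148] 0.74
wrist [ 0.428 -0.253  0.171] 0.67
t 3.85 pos [ 0.422  -0.2492  0.1669] yhead 31.2 q [-0.76  0.41  1.81  0.    0.91 -1.31] w 0.0003 F [ 0.4 -0.2 -0.1]
```

View pics/wrist3.png

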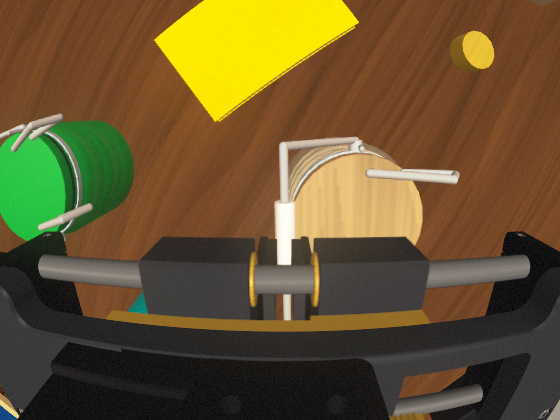

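View pics/side3.png

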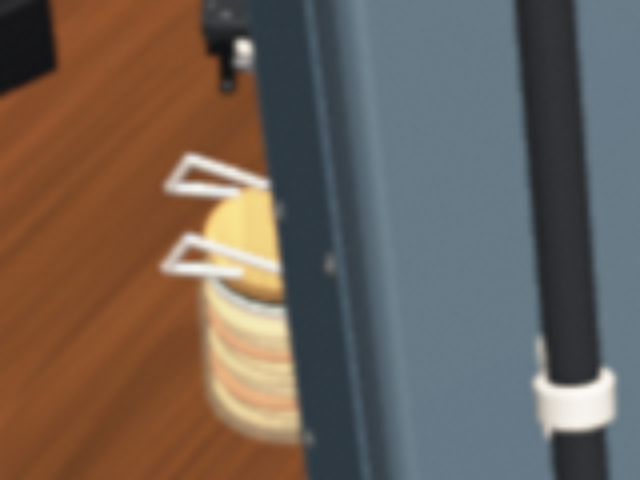

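```bash
python3 - <<'E'
from h import *
o,r=st()
c=robot.camera('wrist');K=c['mtx'];W=c['world_to_cam'];print(K[0],K[1,2],np.linalg.inv(W)[:3,3])
def pr(p):
    q=W@np.append(p,1);q=q[:3];th=np.arctan2(np.hypot(q[0],q[1]),q[2]);a=q[:2]/np.hypot(q[0],q[1])*th*K[0,0];return np.round(a+[K[0,2],K[1,2]],0),round(np.linalg.norm(q),3)
p=o['position']
for n,s in [('tcp',[0,0,0]),('tip',[0,0,.022]),('tip+x',[.01,0,.022]),('tip-x',[-.01,0,.022]),('root',[0,0,-.05])]: print(n,pr(p+r.apply(s)))
g=np.array([.422,-.2505,.165])
for z in (.12,.13,.14,.15,.165): 
  for s in(-.027,0,.027): print(z,s,pr(np.array([.4225,-.2495,z])+r.apply([s,0,0])), pr(np.array([.4225,-.2495,z])+r.apply([s,.006,0]))[0][0])
E
```

```text
t 3.85 pos [ 0.422  -0.2492  0.1669] yhead 31.2 q [-0.76  0.41  1.81  0.    0.91 -1.31] w 0.0003 F [ 0.4 -0.2 -0.1]
[325.1922621    0.         283.71113724] 207.38423074893518 [ 0.3855704  -0.18990196  0.33895198]
tcp (array([285., 248.]), np.float64(0.186))
tip (array([285., 235.]), np.float64(0.206))
tip+x (array([285., 220.]), np.float64(0.203))
tip-x (array([285., 250.]), np.float64(0.21))
root (array([285., 292.]), np.float64(0.14))
0.12 -0.027 (array([285., 259.]), np.float64(0.24)) 293.0
0.12 0 (array([285., 224.]), np.float64(0.23)) 294.0
0.12 0.027 (array([285., 187.]), np.float64(0.223)) 294.0
0.13 -0.027 (array([285., 265.]), np.float64(0.23)) 294.0
0.13 0 (array([285., 229.]), np.float64(0.22)) 294.0
0.13 0.027 (array([285., 190.]), np.float64(0.213)) 294.0
0.14 -0.027 (array([285., 271.]), np.float64(0.221)) 294.0
0.14 0 (array([285., 234.]), np.float64(0.211)) 295.0
0.14 0.027 (array([285., 193.]), np.float64(0.204)) 295.0
0.15 -0.027 (array([285., 278.]), np.float64(0.212)) 295.0
0.15 0 (array([285., 239.]), np.float64(0.202)) 295.0
0.15 0.027 (array([285., 196.]), np.float64(0.194)) 296.0
0.165 -0.027 (array([285., 289.]), np.float64(0.199)) 295.0
0.165 0 (array([286., 248.]), np.float64(0.188)) 296.0
0.165 0.027 (array([286., 202.]), np.float64(0.179)) 296.0
```

```bash
python3 - <<'E'
from h import *
import cv2
c=robot.camera('wrist');o,_=st();print(o['grip_force'])
cv2.imwrite('pics/wrist4.png',cv2.resize(c['img'][130:350,180:400,::-1],None,fx=2.7,fy=2.7,interpolation=cv2.INTER_CUBIC))
for d in robot.tip_of(c,'wide_grip')[:3]: print('wrist',np.round(d['xyz'],3),round(d['p'],2))
E
```

```text
t 3.95 pos [ 0.422  -0.2492  0.1669] yhead 31.2 q [-0.76  0.41  1.81  0.    0.91 -1.31] w 0.0004 F [-0.2  0.5 -0.2]
0.0
wrist [ 0.426 -0.254  0.17 ] 0.88
```

View pics/wrist4.png

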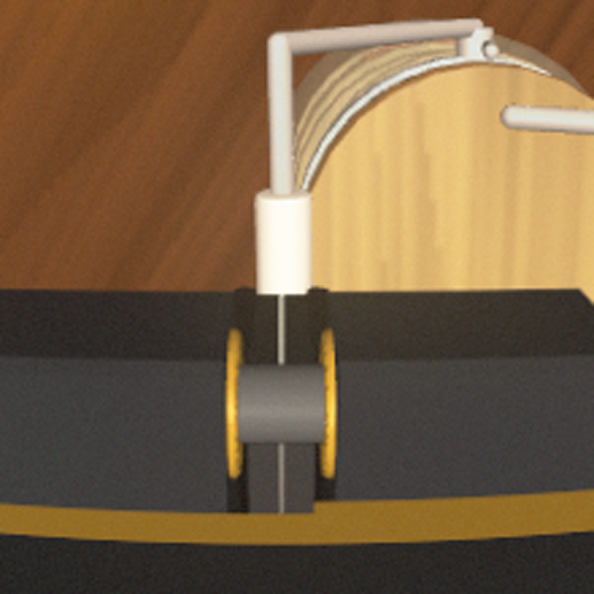

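The closed fingers sit above the bar: they hide it, and only a thin white line shows in the gap. The bar is therefore below the actual fingertips. I'll open, go lower in small steps while watching the force, and close again.

Emit:
move_arm(series="0 0 0 0 0 0; 0 0 0 0 0 0; 0 0 0 0 0 0; 0 0 0 0 0 0; 0 0 0 0 0 0; 0 0 4 0 0 0; 0 0 8 0 0 0; 0 0 12 0 0 0", jaw=0.36)

```text
time: 4.67
position: [0.4219, -0.2492, 0.1545]
tool_rot: [0.491, 0.871, 0.0, -0.0]
ft_force: [0.5, 0.4, -0.4]
grip_width: 0.0307
grip_force: 0.0
```

Emit:
move_arm(series="0 0 0 0 0 0; 0 0 0 0 0 0; 0 0 0 0 0 0; 0 0 0 0 0 0; 0 0 0 0 0 0; 0 0 0 0 0 0; 0 0 0 0 0 0; 0 0 0 0 0 0", jaw=0)

```text
time: 5.33
position: [0.4222, -0.2493, 0.155]
tool_rot: [0.491, 0.871, 0.0, 0.0]
ft_force: [1.0, 0.4, -0.1]
grip_width: 0.0099
grip_force: 24.8
```

```bash
python3 - <<'E'
from h import *
import cv2
c=robot.camera('wrist');o,_=st();print(o['grip_force'])
cv2.imwrite('pics/wrist5.png',cv2.resize(c['img'][130:350,180:400,::-1],None,fx=2.7,fy=2.7,interpolation=cv2.INTER_CUBIC))
for d in robot.tip_of(c,'wide_grip')[:3]: print('wrist',np.round(d['xyz'],3),round(d['p'],2))
E
```

```text
t 5.38 pos [ 0.4222 -0.2493  0.155 ] yhead 31.2 q [-0.76  0.43  1.82  0.    0.88 -1.31] w 0.0104 F [ 0.8 -0.2 -0.8]
24.82580691576004
wrist [ 0.424 -0.251  0.168] 0.6
```

View pics/wrist5.png

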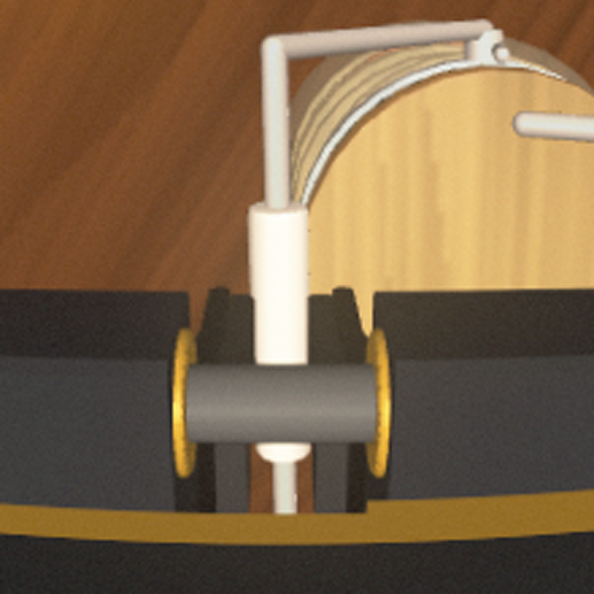

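The bar is between the fingers, but only just: the opening is 10 mm and the bar is 12 mm. I'll reopen, go 9 mm deeper and grip again.

Emit:
move_arm(series="0 0 0 0 0 0; 0 0 0 0 0 0; 0 0 0 0 0 0; 0 0 3 0 0 0; 0 0 6 0 0 0; 0 0 9 0 0 0; 0 0 9 0 0 0", jaw=0.34)

```text
time: 6.02
position: [0.4215, -0.2489, 0.1452]
tool_rot: [0.491, 0.871, 0.0, -0.001]
ft_force: [-0.3, 0.7, 0.1]
grip_width: 0.0292
grip_force: 0.0
```

Emit:
move_arm(series="0 0 0 0 0 0; 0 0 0 0 0 0; 0 0 0 0 0 0; 0 0 0 0 0 0; 0 0 0 0 0 0; 0 0 0 0 0 0; 0 0 0 0 0 0", jaw=0)

```text
time: 6.6
position: [0.4221, -0.2493, 0.146]
tool_rot: [0.491, 0.871, 0.0, 0.0]
ft_force: [0.7, 0.7, -0.1]
grip_width: 0.0112
grip_force: 25.0
```

Now it's gripped firmly at the full 12 mm, so I'll follow the arc.

Emit:
move_arm(series="0 5 -4 0 0 0; 0 9 -7 0 0 0; 0 14 -11 0 0 0; 0 20 -13 0 0 0; 0 25 -16 0 0 0; 0 31 -18 0 0 0; 0 36 -19 0 0 0; 0 42 -20 0 0 0")

```text
time: 7.27
position: [0.4572, -0.2275, 0.167]
tool_rot: [0.491, 0.871, -0.001, -0.001]
ft_force: [-5.9, -2.6, 5.9]
grip_width: 0.0113
grip_force: 25.0
```

```bash
python3 - <<'E'
from h import *
c=robot.camera('wrist');o,_=st();print(o['grip_force'])
for d in robot.tip_of(c,'wide_grip')[:2]: print('wrist',np.round(d['xyz'],3),round(d['p'],2))
E
```

```text
t 7.32 pos [ 0.4582 -0.227   0.1671] yhead 31.3 q [-0.68  0.44  1.76 -0.    0.94 -1.22] w 0.0108 F [-3.3 -1.2  6.4]
25.038629472255707
wrist [ 0.458 -0.23   0.188] 0.59
```

Emit:
move_arm(series="0 6 -1 0 0 0; 0 12 -2 0 0 0; 0 18 -2 0 0 0; 0 24 -1 0 0 0; 0 30 0 0 0 0; 0 36 2 0 0 0; 0 41 4 0 0 0; 0 47 7 0 0 0")

```text
time: 8.03
position: [0.4982, -0.2021, 0.1585]
tool_rot: [0.491, 0.871, 0.0, -0.001]
ft_force: [-4.0, 0.4, 3.1]
grip_width: 0.0109
grip_force: 25.1
```

```bash
python3 - <<'E'
from h import *
c=robot.camera('wrist');o,_=st();print(o['grip_force'])
for d in robot.tip_of(c,'wide_grip')[:2]: print('wrist',np.round(d['xyz'],3),round(d['p'],2))
E
```

```text
t 8.08 pos [ 0.499  -0.2016  0.1579] yhead 31.2 q [-0.59  0.49  1.71  0.    0.95 -1.14] w 0.011 F [-1.1  1.5  2. ]
25.068175792694092
wrist [ 0.497 -0.204  0.179] 0.57
```

Emit:
move_arm(series="0 5 2 0 0 0; 0 10 6 0 0 0; 0 15 9 0 0 0; 0 19 13 0 0 0; 0 23 17 0 0 0; 0 27 22 0 0 0; 0 31 26 0 0 0; 0 34 30 0 0 0")

```text
time: 8.8
position: [0.5265, -0.185, 0.1278]
tool_rot: [0.491, 0.871, -0.0, -0.001]
ft_force: [-6.3, -0.1, -0.3]
grip_width: 0.0108
grip_force: 24.9
```

```bash
python3 - <<'E'
from h import *
c=robot.camera('wrist');o,_=st();print(o['grip_force'])
for d in robot.tip_of(c,'wide_grip')[:2]: print('wrist',np.round(d['xyz'],3),round(d['p'],2))
E
```

```text
t 8.85 pos [ 0.5269 -0.1848  0.1271] yhead 31.2 q [-0.54  0.55  1.68 -0.    0.91 -1.08] w 0.0112 F [-4.7  1.6 -1.5]
24.94054913520813
wrist [ 0.531 -0.187  0.148] 0.86
wrist [ 0.469 -0.221  0.102] 0.31
```

Emit:
move_arm(series="0 2 3 0 0 0; 0 3 6 0 0 0; 0 3 6 0 0 0")

```text
time: 9.15
position: [0.5292, -0.1834, 0.1221]
tool_rot: [0.491, 0.871, 0.0, -0.001]
ft_force: [-5.1, 2.4, -2.3]
grip_width: 0.011
grip_force: 25.0
```

Emit:
move_arm(series="0 3 0 0 0 0; 0 3 0 0 0 0; 0 3 0 0 0 0; 0 3 0 0 0 0; 0 3 -10 0 0 0; 0 3 -30 0 0 0; 0 3 -60 0 0 0; 0 3 -95 0 0 0", jaw=0.33)

```text
time: 9.82
position: [0.5322, -0.1823, 0.2188]
tool_rot: [0.491, 0.871, 0.0, -0.0]
ft_force: [1.5, -0.6, -0.3]
grip_width: 0.0288
grip_force: 0.0
```

Emit:
move_arm(series="0 0 -30 0 0 0; 0 0 -50 0 0 0; 0 0 -60 0 0 0; 0 0 -60 0 0 0")

```text
time: 10.15
position: [0.5344, -0.1835, 0.2817]
tool_rot: [0.491, 0.871, 0.0, 0.004]
ft_force: [0.1, -0.3, 0.4]
grip_width: 0.0287
grip_force: 0.0
```

```bash
python3 - <<'E'
from h import *
import cv2
o,_=st()
for n in ['wrist','top','side']:
    c=robot.camera(n)
    if n=='wrist': cv2.imwrite('pics/wrist6.png',c['img'][:,:,::-1])
    for t in ['wide_grip','tall_grip']:
        for d in robot.tip_of(c,t)[:3]: print(n,t,np.round(d['xyz'],3),round(d['p'],2))
E
```

```text
t 10.15 pos [ 0.5344 -0.1835  0.2817] yhead 31.2 q [-0.53  0.37  1.5   0.    1.26 -1.07] w 0.0287 F [ 0.1 -0.3  0.4]
wrist wide_grip [ 0.533 -0.185  0.14 ] 0.75
top wide_grip [ 0.178 -0.388  0.148] 0.74
top wide_grip [ 0.332 -0.467  0.149] 0.55
top tall_grip [0.503 0.195 0.224] 0.74
side wide_grip [ 0.175 -0.389  0.149] 0.67
side wide_grip [ 0.528 -0.182  0.138] 0.64
side tall_grip [0.499 0.193 0.227] 0.55
```

View pics/wrist6.png

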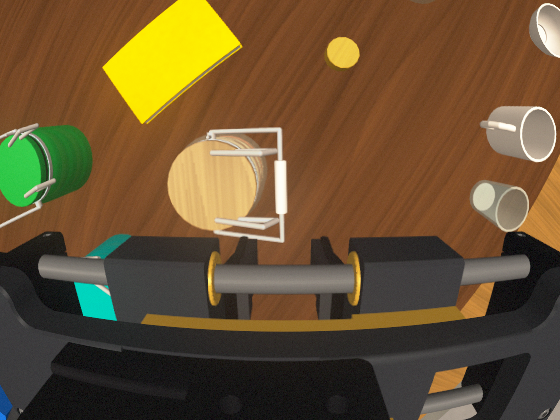

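The wrist picture shows the bail lying over the lid and down past the brackets, with the grip at (281,187) and the fingers clear. The measured angle is about 2.1 rad, and the tall grip hasn't moved. I'm handing in.

```bash
python3 -c "
from rig import robot
print(robot.hand_in())"
```

```text
the job is handed in; nothing more can be done
None
```

I swung the wide canister's bail over and let go with it home, at about 2.1 rad by the cameras (1.97 needed), left the tall canister's bail where it was, and handed the job in at about 10 s; the hand-in returned no verdict.

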